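Plug a module into the test chassis and lock its quarter-turn stud

ROBOT

A 6-joint arm with a two-finger parallel gripper is mounted at the origin on a cart in front of the work surface, level with it; the furniture and walls round the work are solid. World frame = base frame: x ahead of the robot, y to its left, z up, the work surface at z = 0. Lengths are in m, angles in rad, forces in N, time in s.
With the tool pointing down it reaches from about 0.4 to 0.825 m from the base axis. Payload 7 kg.
Tool frame: the origin (TCP) lies at the very end of the fingers, on their centre line; the grasp point (between the pads) lies 19 mm behind it (arm.grip_point_offset is the distance from the TCP to the grasp point, in m); z points along the fingers, y is the line along which they close (so a half turn about z gives the same grasp; the last joint's range is limited). The gripper opens to 88 mm and grips with 3 to 60 N. Pads are 19 mm wide; open, the fingers measure 130 mm over their backs; the gripper's body (78 mm by 193 mm) begins 47 mm behind the grasp point.
Start: joints at [1.455, 0.359, 0.012, 0, -1.224, -0.288], TCP at [0.265, 0.621, 0.227] pointing down, gripper open.
Joint ranges: [-3.07, 3.07], [-1.43, 2.12], [-1.02, 1.25], [-3.03, 1.67], [-3.05, -0], [-3.03, 3.03]. Speed limits (rad/s): [2.39, 2.39, 3.01, 3.14, 3.14, 3.14].

INTERFACE

Orientations are given as [roll, pitch, yaw] about the fixed x, y, z axes, in that order (R = Rz(yaw) Ry(pitch) Rx(roll)).
In Python, from station import arm, cams gives the robot as it stands.
- The arm moves only by the shell command python3 -m handwheel 'ROWS' [FORCE]. ROWS is JSON, a list that holds one entry, the list of rows, each a list of 7 numbers: the shift along the tool's x, y, z normalised to -1 to 1, where 1 is 0.08 m, then the turn, a rotation vector about the tool's x, y, z normalised to -1 to 1, where 1 is 0.5 rad, then the closure in counts, from 0 (fully open) to 255 (shut). In form: [[[x, y, z, wx, wy, wz, hand], ...]]. A call has 1 to 5 rows; each row is the pose to reach, as a shift and turn from the pose commanded when the call began, along the tool's axes at that moment; what a row does not reach only later rows make up. A row lasts 1/8 s, in which the tool goes at most 62.5 mm and 10.7 degrees, less where a joint would pass 70% of its speed; a pose out of reach is approached as far as the arm can. A call with a number of a shift or a turn outside -1 to 1 is refused whole. A call with a gripper value outside its range is refused whole. The fingers move at their own pace and stop on an object; FORCE is the grip in N (left out, the last holds). Time passes only in rows, so rows that repeat a pose let the fingers close. It gives the time, the measured TCP pose, the force, the opening and the grip force at its end, in the units of the state.
- arm.get_state(): the state, without advancing time (a new reading comes with each control period).
- cams.grab_frame(name): name is "scene" or "side" or "wrist"; returns the picture (480x640x3 uint8, blue, green, red); there is no depth.
- cams.camera_info(name): a dict with "camera_matrix" (3x3 intrinsics, pixels), "R" (3x3) and "t" (3): a world point X has camera coordinates R X + t; the wrist camera has in their place "hand_eye" (4x4, takes a point from camera to tool coordinates, whose origin is the TCP and whose axes are the flange's). Camera axes: x right, y down, z forward; pixel columns grow to the right and rows downward; lengths in m; the calibration is good to about 2 mm. The wrist camera is an equidistant fisheye: a pixel r from the principal point sees the ray r / f radians off the axis. A picture is of the moment at which its call begins: read the wrist's pose just before it. camera_info takes no time and is no camera call.
- arm.job_done(): hands the job in; it is judged then, once.
The state is a dict: "t": time; "q": joint angles; "qd": joint speeds; "joint_efforts": joint torques, N m; "eef_pos": TCP position; "ee_rot": TCP orientation; "force": force on the tool from outside, world axes, zero at the start; "moment": the same for the moment, N m; "width": finger opening in m; "gripper_force": force on a finger pad.
Only numpy, scipy, OpenCV 4.12 (cv2) and the standard library are available. Lean on these libraries where they do the work, as an engineer would, in place of code of your own. Each camera call takes 0.05 s, during which the arm holds its last target. There are 200 camera calls.

TASK

Put the loose plug-in module fully home in the empty bay of the test chassis, then press its red wing stud down, feeling for the slot below without forcing it, and turn it a quarter turn clockwise until the cam catches and the module stays locked when you let go. Leave the bottle, the spool and the screwdriver where they are.

Things in the scene. Friction and masses are not known exactly. Their poses are not given: they have to be found in the camera images.
- chassis: Two-bay test chassis, a grey box with an aluminium top, fixed on the desk, 120 x 190 x 54 mm. Origin under its centre; x away from the jacks on its front, y along its long side, z up. The bay on its -y side is open and empty; the +y bay holds an identical module, already locked: leave that one.
- bay (a point): Centre of the empty bay's floor, 30 mm above the desk; axes as the chassis. Bay: 65.6 (x) by 49.6 (y) mm, 24 mm deep, 5 mm lead-in slopes. In the floor a round brass receptacle, slot 24.5 x 9 mm in a 4 mm plate. It floats: the slot lies along x turned 0 to 32 degrees to EITHER side, stiffly, wherever the last module left it. Not measured: feel for it.
- module: The loose plug-in module, 0.2 to 0.3 kg: black finned box 64 (x) by 48 (y) by 46 mm high, aluminium lid. Origin: centre of its underside. Fits the bay long side along the bay's x, either way round, 0.8 mm play each side. A bushing and the captive stud stand on the lid; wing and stud are its child parts.
- module_mid (a point): Centre of the module's box, half-way up (23 mm above its underside); axes as the module. Right of it a lamp-like black arm 130 mm high, and behind that a test rig 190 mm high, stand fixed in the middle of the desk (y below 0.08, x from 0.43 on): come over or in front of them.
- wing (a point): Centre of the red wing: 34 (its x) by 10 (its y) by 20 mm high, on a black flange 38 mm across, 4 mm thick, directly under it. 77 mm above the module's underside with the stud up; moves and turns with the stud. Strong enough to carry the module by. 10 to 15 N presses it right down; over 50 N on the chassis is damage.
- lock_press (a joint): How far the spring stud is pressed down, m: 0 up, 0.0125 hard stop; spring 5.4 N at 0, 9 N at the stop. In the seated module its cam (T-bar 22 x 7.2 mm, along the wing, 5 degrees play in the slot) stands on the receptacle at 0.002 unless in line with the slot; it clears the plate below from 0.0105 on, and turned 90 degrees it springs back into the notch at 0.0085, caught.
- lock_turn (a joint): How far the stud is turned clockwise (seen from above) in the module, rad: 0 = wing along the module's x. Light friction 0.05 Nm, range -0.8 to 2.5. Under the plate the cam turns only clockwise from the slot, to a stop at 90 degrees. Once under the plate it stays down when let go, so it may be regrasped.
- flux_bottle: White bottle with red cone nozzle, 35 mm across, 94 mm high, standing on the desk; origin under its centre. Bystander.
- spool: Solder spool, 56 mm across, 32 mm high, standing on its flange; origin under its centre. Bystander.
- driver: Yellow slotted screwdriver lying on the desk, 20 x 155 x 21 mm, its y along the shaft; origin under its middle. Bystander.

How it is judged:
At the end, for the whole second after the job is handed in: The module stands upright on the bay's floor (within 2 mm in height, 4 mm sideways, about 2 degrees) and its stud is caught: turned about a quarter turn clockwise and sprung back from full depth into the notch (lock_press between 7.0 and 9.8 mm), nothing moving (horizontal distance between module and bay below 0.004 m and z of module in the frame of bay below 0.002 m and angle between module's own z axis and vertical below 0.04 rad and value of joint lock_press between 0.007 and 0.0098 m and value of joint lock_turn above 0.8 rad and linear speed of module below 0.01 m/s); the robot touches nothing.
It fails at once if the module or its stud is forced against the chassis with more than 50 N (contact force between module and chassis above 50 N).
It fails at once if the flux bottle is moved more than 15 mm (distance of flux_bottle from where it was at the start of the episode above 0.015 m).
It fails at once if the solder spool is moved more than 15 mm (distance of spool from where it was at the start of the episode above 0.015 m).
It fails at once if the screwdriver is moved more than 15 mm (distance of driver from where it was at the start of the episode above 0.015 m).
It also fails if it takes over 70 s, if anything falls off the work surface, if the arm or the gripper's body presses on something with over 40 N, if the wrist force passes 120 N, or if a joint passes its speed limit or range.

## Working session

There is one attempt and no reset: what is moved stays moved. The work goes in short steps, Python scripts to look and compute and a shell command to move; the robot and the scene stay as the last step left them, time stands still between calls to the robot, and variables do not carry over. Pictures are saved under pics/ and viewed, at most 10 in all, crops included, and the job is handed in when it is done.

```bash
mkdir -p pics; ls; cat > h.py <<'E'
import numpy as np, cv2
from station import arm, cams
from scipy.spatial.transform import Rotation as Ro
def ray(name,u,v,st=None):
    i=cams.camera_info(name);K=np.array(i["camera_matrix"])
    if name!="wrist":
        R=np.array(i["R"]);t=np.array(i["t"])
        return -R.T@t, R.T@np.linalg.inv(K)@[u,v,1]
    H=np.array(i["hand_eye"]);st=st or arm.get_state()
    x=(u-K[0,2])/K[0,0];y=(v-K[1,2])/K[1,1];r=np.hypot(x,y)+1e-12
    d=np.array([x/r*np.sin(r),y/r*np.sin(r),np.cos(r)])
    Rt=Ro.from_euler('xyz',st["ee_rot"]).as_matrix()
    return Rt@H[:3,3]+np.array(st["eef_pos"]), Rt@H[:3,:3]@d
def onz(name,u,v,z,st=None):
    o,d=ray(name,u,v,st);return o+d*(z-o[2])/d[2]
def proj(name,X,st=None):
    i=cams.camera_info(name);K=np.array(i["camera_matrix"]);c=np.array(i["R"])@X+np.array(i["t"]);p=K@c;return p[:2]/p[2]
E
python3 - <<'E'
from h import *
st=arm.get_state();print(st)
for n in ["scene","side","wrist"]:
    im=cams.grab_frame(n);cv2.imwrite(f"pics/{n}0.png",im)
E
```

```text
pics
{'t': 0.0, 'q': array([ 1.45510835e+00,  3.59419372e-01,  1.10523513e-02, -3.48944642e-04,
       -1.22409540e+00, -2.88113179e-01]), 'qd': array([-3.49204187e-04, -6.21723473e-05,  2.60004816e-03, -1.46181214e-04,
       -4.98779899e-04, -1.29240082e-03]), 'joint_efforts': array([-2.69040044e-05, -5.82719100e+01,  2.93063825e+01,  6.99740812e+00,
        6.98815507e-03, -1.63716059e-04]), 'eef_pos': array([0.26504341, 0.62025277, 0.22559906]), 'ee_rot': array([ 3.13990202e+00, -1.58949564e-04, -4.03919863e-01]), 'force': array([-0.89465729,  0.51031686,  0.37830985]), 'moment': array([ 0.01147356, -0.04962933, -0.01028786]), 'gripper_force': 0.0, 'width': 0.08796700891877376}
```

View pics/scene0.png

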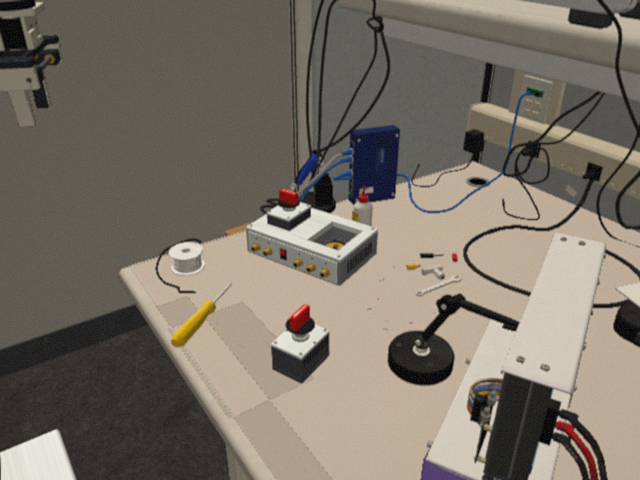

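View pics/side0.png

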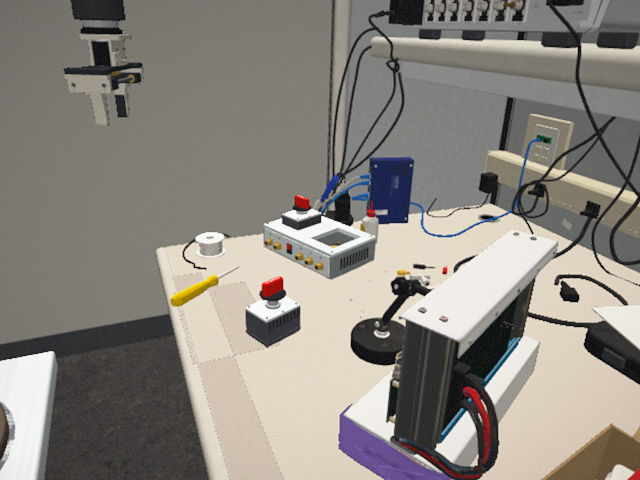

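View pics/wrist0.png

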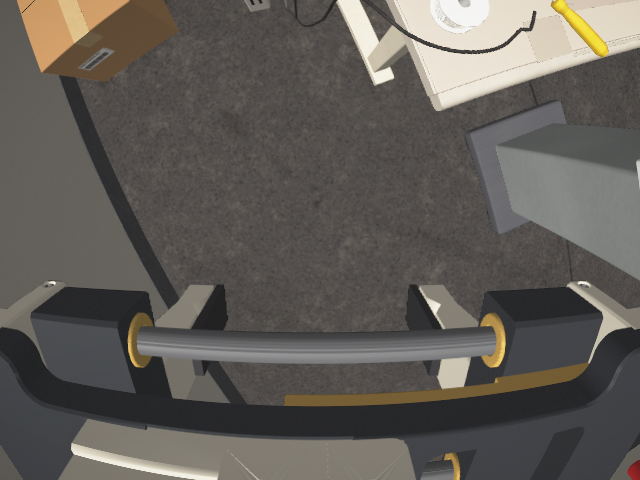

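The scene and side views show the module at about (301,345) and (273,315), with its wing at (301,318) and (272,288). The chassis is at (312,240), with the empty bay at (338,236) and the spool, driver and bottle around it. Next I'll enlarge these to pick corners.

```bash
python3 - <<'E'
from h import *
a=cv2.imread("pics/scene0.png");b=cv2.imread("pics/side0.png")
f=lambda im,x,y,w,h,s:cv2.resize(im[y:y+h,x:x+w],None,fx=s,fy=s,interpolation=cv2.INTER_CUBIC)
m=np.vstack([np.hstack([f(a,240,180,140,100,2.85)[:285,:399],f(b,255,185,140,100,2.85)[:285,:399]]),np.hstack([f(a,255,295,100,90,3.33)[:299,:399][:, :333],f(b,232,265,80,90,3.33)[:299,:266],np.zeros((299,199,3),np.uint8)])])
cv2.imwrite("pics/m1.png",m);print(m.shape)
c=[]
for n,im,box in(("scene",a,(280,300,330,335)),("side",b,(255,272,290,302))):
    h=cv2.cvtColor(im,cv2.COLOR_BGR2HSV);k=((h[...,0]<8)|(h[...,0]>172))&(h[...,1]>150)&(h[...,2]>80)
    kk=np.zeros_like(k);x0,y0,x1,y1=box;kk[y0:y1,x0:x1]=k[y0:y1,x0:x1]
    ys,xs=np.nonzero(kk);print(n,xs.mean(),ys.mean(),xs.min(),xs.max(),ys.min(),ys.max(),len(xs))
    c.append(ray(n,xs.mean(),ys.mean()));print("wing z77",onz(n,xs.mean(),ys.mean(),0.077))
(o1,d1),(o2,d2)=c
s=np.linalg.lstsq(np.c_[d1,-d2],o2-o1,rcond=None)[0];print(o1+d1*s[0],o2+d2*s[1]); print(o1,o2)
E
```

```text
(584, 798, 3)
scene 299.1404109589041 318.3595890410959 290 309 305 330 292
wing z77 [0.43922815 0.09064663 0.077     ]
side 272.0175438596491 287.0982456140351 262 282 277 296 285
wing z77 [0.4408987  0.09024619 0.077     ]
[0.44126443 0.09405077 0.07390654] [0.44211246 0.09423938 0.07467232]
[ 0.14472204 -0.40169446  0.52440676] [ 0.26505946 -0.48825397  0.41421472]
```

View pics/m1.png

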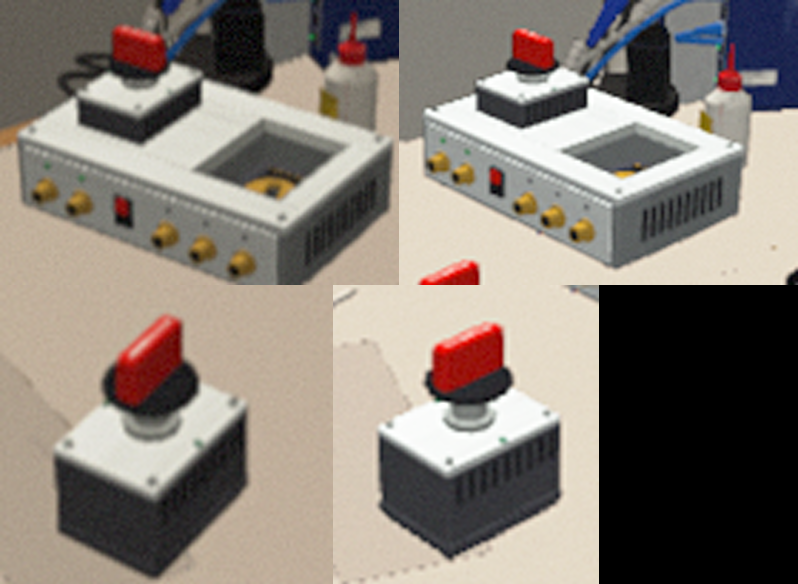

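The mosaic shows the chassis lid corners, with the bay opening towards its right (−y) end and the brass receptacle partly visible. The module stands upright, and its lid corners are clear in both views.

```bash
python3 - <<'E'
from h import *
D={"chassis":(0.054,{"scene":[(246.3,229.1),(337.5,260.4),(377.2,230.2)],"side":[(263.8,223.6),(330.1,256.2),(375.4,236.6)]}),
"module":(0.046,{"scene":[(271.2,346.7),(301.5,358.7),(329.2,330.1)],"side":[(245.5,307.6),(267.1,322.1),(300.8,301.6)]}),
"bay_open":(0.054,{"scene":[(240+197/2.85,180+165/2.85),(240+265/2.85,180+123/2.85),(240+350/2.85,180+148/2.85),(240+290/2.85,180+196/2.85)]})}
for k,(z,v) in D.items():
  for n,p in v.items():
    P=np.array([onz(n,*q,z)[:2] for q in p]);print(k,n,P.round(4).tolist(),"ctr",((P[0]+P[2])/2).round(4),"len",np.linalg.norm(P[1]-P[0]).round(4),np.linalg.norm(P[2]-P[1]).round(4),"yaw01",np.degrees(np.arctan2(*(P[1]-P[0])[::-1])).round(1),"yaw12",np.degrees(np.arctan2(*(P[2]-P[1])[::-1])).round(1))
h=cams.camera_info("wrist");print(np.array(h["hand_eye"]).round(4),h["camera_matrix"])
E
```

```text
chassis scene [[0.5077, 0.3696], [0.5781, 0.2045], [0.6872, 0.2447]] ctr [0.5974 0.3071] len 0.1795 0.1163 yaw01 -66.9 yaw12 20.3
chassis side [[0.5139, 0.3788], [0.5776, 0.1983], [0.6918, 0.2476]] ctr [0.6028 0.3132] len 0.1913 0.1244 yaw01 -70.6 yaw12 23.3
module scene [[0.4005, 0.0957], [0.4203, 0.056], [0.4791, 0.0822]] ctr [0.4398 0.0889] len 0.0444 0.0644 yaw01 -63.5 yaw12 24.0
module side [[0.4044, 0.0999], [0.4222, 0.0539], [0.4833, 0.0882]] ctr [0.4438 0.094 ] len 0.0492 0.0701 yaw01 -68.8 yaw12 29.2
bay_open scene [[0.5791, 0.2863], [0.64, 0.3059], [0.6637, 0.2534], [0.6034, 0.2288]] ctr [0.6214 0.2699] len 0.0639 0.0576 yaw01 17.9 yaw12 -65.6
[[-1.000e-03 -9.549e-01 -2.969e-01  8.200e-02]
 [ 1.000e+00 -5.000e-04 -2.000e-03 -5.000e-04]
 [ 1.700e-03 -2.969e-01  9.549e-01 -1.568e-01]
 [ 0.000e+00  0.000e+00  0.000e+00  1.000e+00]] [[371.64829954   0.         316.17110568]
 [  0.         371.64829954 239.84463627]
 [  0.           0.           1.        ]]
```

```bash
H="python3 -m handwheel"
$H '[[[0.9,1,0,0,0,0,0],[0.9,1,0,0,0,0,0],[0.9,1,0,0,0,0,0]]]'
$H '[[[0.9,1,0,0,0,0,0],[0.9,1,0,0,0,0,0],[0.9,1,0,0,0,0,0]]]' 
$H '[[[0.9,1,0,0,0,0,0],[0.9,1,0,0,0,0,0],[0.9,1,0,0,0,0,0]]]' 
$H '[[[0.9,1,0,0,0,0,0],[0.9,1,0,0,0,0,0],[0.9,1,0,0,0,0,0]]]' 
$H '[[[0.9,1,0,0,0,0,0],[0.9,1,0,0,0,0,0],[0.9,1,0,0,0,0,0]]]' 
$H '[[[0,0,0,0,0,-0.84,100],[0,0,0,0,0,-0.84,100],[0,0,0,0,0,-0.84,100],[0,0,0,0,0,-0.84,100]]]'
$H '[[[0,0,0,0,0,-0.84,100],[0,0,0,0,0,-0.84,100],[0,0,0,0,0,-0.84,100],[0,0,0,0,0,-0.84,100],[0,0,0,0,0,-0.84,100]]]'
python3 - <<'E'
from h import *
st=arm.get_state();print(st["t"],st["eef_pos"],st["ee_rot"],st["width"],st["force"])
cv2.imwrite("pics/w1.png",cams.grab_frame("wrist"))
E
```

```text
t: 0.52
eef_pos: [0.3007, 0.5162, 0.2271]
ee_rot: [-3.142, 0.0, -0.406]
force: [-0.3, 1.1, 0.7]
width: 0.0877
gripper_force: 0.0
t: 0.9
eef_pos: [0.3353, 0.415, 0.227]
ee_rot: [-3.141, 0.0, -0.406]
force: [0.9, 0.7, 0.0]
width: 0.0877
gripper_force: 0.0
t: 1.27
eef_pos: [0.37, 0.3139, 0.2268]
ee_rot: [-3.141, 0.0, -0.406]
force: [-0.4, 0.2, -0.1]
width: 0.0876
gripper_force: 0.0
t: 1.65
eef_pos: [0.405, 0.2125, 0.2267]
ee_rot: [-3.141, -0.0, -0.406]
force: [0.9, 0.4, 0.5]
width: 0.0877
gripper_force: 0.0
t: 2.02
eef_pos: [0.44, 0.1109, 0.2265]
ee_rot: [3.141, -0.0, -0.406]
force: [-0.9, 1.2, 0.4]
width: 0.0873
gripper_force: 0.0
t: 2.52
eef_pos: [0.4394, 0.1131, 0.2265]
ee_rot: [-3.142, -0.0, 0.017]
force: [0.1, -0.0, -0.3]
width: 0.0554
gripper_force: 0.0
t: 3.15
eef_pos: [0.4392, 0.112, 0.2265]
ee_rot: [-3.142, 0.0, 0.435]
force: [0.2, 0.4, -0.4]
width: 0.0532
gripper_force: 0.0
3.15 [0.43917884 0.11197171 0.22652969] [-3.14158180e+00  2.39375652e-05  4.35008281e-01] 0.05317292622222096 [ 0.18554309  0.4081322  -0.40395106]
```

View pics/w1.png

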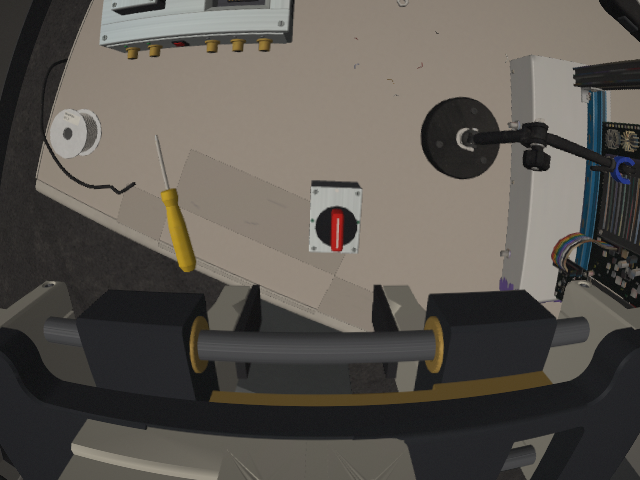

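The wrist view shows the module lid spanning about (309–361, 186–253) and almost aligned with the tool. The red wing runs along tool x at about (337,230).

```bash
cat >> h.py <<'E'
def blob(im,mask,box):
    k=np.zeros(mask.shape,np.uint8);x0,y0,x1,y1=box;k[y0:y1,x0:x1]=mask[y0:y1,x0:x1]
    n,l,s,c=cv2.connectedComponentsWithStats(k);i=1+np.argmax(s[1:,4]);return np.argwhere(l==i)[:,::-1]
def red(im):
    h=cv2.cvtColor(im,cv2.COLOR_BGR2HSV);return (((h[...,0]<8)|(h[...,0]>172))&(h[...,1]>140)&(h[...,2]>70)).astype(np.uint8)
def rect(pts,z,st):
    P=np.array([onz("wrist",u,v,z,st)[:2] for u,v in pts])*1000
    (c,wh,a)=cv2.minAreaRect(P.astype(np.float32));
    return np.array(c)/1000,wh,a
E
python3 - <<'E'
from h import *
st=arm.get_state();im=cv2.imread("pics/w1.png")
r=blob(im,red(im),(300,180,370,270));print("red",r.min(0),r.max(0),rect(r,.087,st),rect(r,.077,st))
h=cv2.cvtColor(im,cv2.COLOR_BGR2HSV);w=((h[...,1]<40)&(h[...,2]>150)).astype(np.uint8)
l=blob(im,w,(295,170,375,265));print("lid",l.min(0),l.max(0),rect(l,.046,st))
Rt=Ro.from_euler('xyz',st["ee_rot"]).as_matrix();print(Rt.T@(np.array([*rect(l,.046,st)[0],.07])-st["eef_pos"]))
E
```

```text
red [330 209] [343 250] (array([0.4454043 , 0.09580999]), (35.43941879272461, 10.22016716003418), 23.572893142700195) (array([0.4430976 , 0.09411845]), (36.63532257080078, 10.565044403076172), 23.57291030883789)
lid [309 187] [361 252] (array([0.44330435, 0.09460413]), (62.66751480102539, 46.8587646484375), 23.067768096923828)Traceback (most recent call last):
  File "<stdin>", line 6, in <module>
  File "h.py", line 24, in rect
    P=np.array([onz("wrist",u,v,z,st)[:2] for u,v in pts])*1000
                ~~~^^^^^^^^^^^^^^^^^^
  File "h.py", line 15, in onz
    o,d=ray(name,u,v,st);return o+d*(z-o[2])/d[2]
        ~~~^^^^^^^^^^^^^
  File "h.py", line 5, in ray
    i=cams.camera_info(name);K=np.array(i["camera_matrix"])
ValueError: time passes only in moves, steps and waits
```

```bash
python3 - <<'E'
s=open('h.py').read()
s=s.replace("def ray(","from functools import lru_cache\n@lru_cache\ndef info(n): return cams.camera_info(n)\ndef ray(").replace("i=cams.camera_info(name)","i=info(name)")
open('h.py','w').write(s)
E
H="python3 -m handwheel"
$H '[[[-0.035,0.218,0,0,0,0.06,100],[-0.035,0.218,0.5,0,0,0.06,100],[-0.035,0.218,0.9,0,0,0.06,100],[-0.035,0.218,0.97,0,0,0.06,100]]]'
$H '[[[0,0,0.4,0,0,0,100],[0,0,0.8,0,0,0,100],[0,0,0.95,0,0,0,100],[0,0,0.95,0,0,0,100]]]'
python3 - <<'E'
from h import *
st=arm.get_state();print(st["eef_pos"],st["ee_rot"],st["width"],st["force"])
im=cams.grab_frame("wrist");cv2.imwrite("pics/w2.png",im)
r=blob(im,red(im),(200,150,450,450));print(r.min(0),r.max(0),rect(r,.087,st))
E
```

```text
t: 3.7
eef_pos: [0.4428, 0.0937, 0.1474]
ee_rot: [3.141, 0.004, 0.405]
force: [0.3, 0.3, -0.1]
width: 0.0529
gripper_force: 0.0
t: 4.2
eef_pos: [0.4442, 0.0946, 0.0733]
ee_rot: [3.141, 0.0, 0.406]
force: [0.3, -0.1, 0.7]
width: 0.0533
gripper_force: 0.0
[0.44424508 0.0945734  0.07330093] [3.14121038e+00 4.23846720e-04 4.06344366e-01] 0.0532676593211475 [ 0.25018722 -0.10028989  0.69083783]
[304 274] [326 332] (array([0.45217029, 0.09825678]), (28.282243728637695, 9.581170082092285), 23.853776931762695)
```

View pics/w2.png

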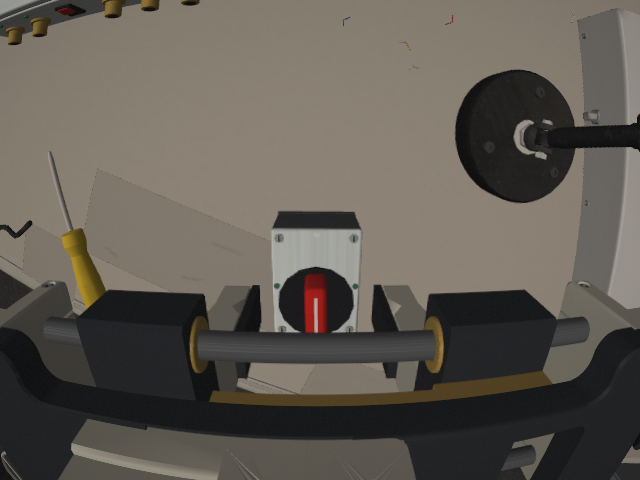

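The wing is centred between the fingers at about x=315 and in line with the tool, so I'm gripping it and lifting.

```bash
H="python3 -m handwheel"
$H '[[[0,0,0.045,0,0,0,100],[0,0,0.045,0,0,0,255],[0,0,0.045,0,0,0,255],[0,0,0.045,0,0,0,255],[0,0,0.045,0,0,0,255]]]' 45
$H '[[[0,0,0,0,0,0,255],[0,0,0,0,0,0,255],[0,0,-0.3,0,0,0,255],[0,0,-0.6,0,0,0,255],[0,0,-1,0,0,0,255]]]'
$H '[[[0,0,-0.2,0,0,0,255],[0,0,-0.4,0,0,0,255],[0,0,-0.4,0,0,0,255]]]'
```

```text
t: 4.88
eef_pos: [0.444, 0.0944, 0.0695]
ee_rot: [-3.142, -0.0, 0.406]
force: [-0.6, -0.6, 0.7]
width: 0.0188
gripper_force: 0.0
t: 5.5
eef_pos: [0.443, 0.0939, 0.1492]
ee_rot: [3.141, 0.003, 0.406]
force: [0.8, -0.4, -2.4]
width: 0.01
gripper_force: 45.0
t: 5.88
eef_pos: [0.4442, 0.0947, 0.1819]
ee_rot: [-3.141, -0.002, 0.406]
force: [-0.8, -0.5, -3.2]
width: 0.0098
gripper_force: 45.0
```

```bash
H="python3 -m handwheel"
$H '[[[0.4,-0.3,0,0,0,0,255],[0.8,-0.56,0,0,0,0,255],[0.8,-0.56,0,0,0,0,255]]]'
$H '[[[0.4,-0.3,0,0,0,0,255],[0.8,-0.56,0,0,0,0,255],[0.8,-0.56,0,0,0,0,255],[0.8,-0.56,0,0,0,0,255]]]'
python3 - <<'E'
from h import *
st=arm.get_state();print(st["eef_pos"],st["ee_rot"],st["width"],st["force"])
im=cams.grab_frame("wrist");cv2.imwrite("pics/w3.png",im)
E
```

```text
t: 6.25
eef_pos: [0.4856, 0.1623, 0.1797]
ee_rot: [3.141, 0.002, 0.407]
force: [-0.4, 0.0, -2.5]
width: 0.0093
gripper_force: 45.0
t: 6.75
eef_pos: [0.525, 0.2264, 0.18]
ee_rot: [3.141, 0.003, 0.406]
force: [-0.7, -0.8, -2.3]
width: 0.0098
gripper_force: 45.0
[0.52504773 0.22638258 0.18001457] [3.14112294e+00 2.72422885e-03 4.05939106e-01] 0.0098481977519857 [-0.6748042  -0.76895256 -2.25224533]
```

View pics/w3.png

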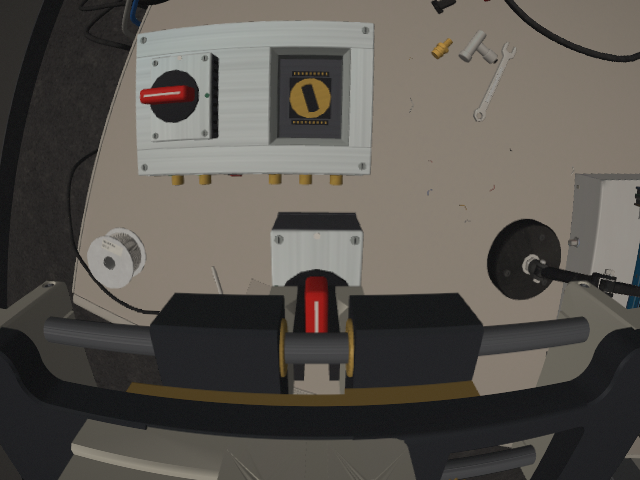

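The wrist view shows the empty bay, with its outer lip at about (269–350, 47–144). The brass receptacle is at (310,98), with its dark slot running from (305,84) to (316,111). Lid screws are at (143,40), (366,30), (362,168) and (143,168).

```bash
python3 - <<'E'
from h import *
st=arm.get_state();im=cv2.imread("pics/w3.png")
h=cv2.cvtColor(im,cv2.COLOR_BGR2HSV)
S=np.array([onz("wrist",u,v,.054,st)[:2] for u,v in [(143,40),(366,30),(362,168),(143,168)]])
print("screws",S.round(4).tolist(),"mean",S.mean(0),"ang", [np.degrees(np.arctan2(*d[::-1])).round(2) for d in (S[0]-S[1],S[3]-S[2],S[0]-S[3],S[1]-S[2])])
br=((h[...,0]>10)&(h[...,0]<30)&(h[...,1]>100)&(h[...,2]>80)).astype(np.uint8)
b=blob(im,br,(272,45,350,145));hu=cv2.convexHull(b.astype(np.int32)).reshape(-1,2)
c,wh,a=rect(hu,.030,st);P=np.array([onz("wrist",u,v,.030,st)[:2] for u,v in hu]);(cc,r)=cv2.minEnclosingCircle((P*1000).astype(np.float32));print("brass c",c,wh,cc,r)
m=np.zeros(br.shape,np.uint8);cv2.fillConvexPoly(m,hu,1);m=cv2.erode(m,np.ones((5,5)))
g=cv2.cvtColor(im,cv2.COLOR_BGR2GRAY)
s=blob(im,((g<70)&(m>0)).astype(np.uint8),(272,45,350,145));print("slot px",s.min(0),s.max(0),len(s),rect(s,.030,st))
# floor dark rect
P=np.array([onz("wrist",u,v,.030,st)[:2] for u,v in s]);P-=P.mean(0);w,v=np.linalg.eigh(P.T@P);print("slot ang",np.degrees(np.arctan2(v[1,1],v[0,1])))
for z,q in((.054,[(269,47),(350,47),(348,144),(270,144)]),(.030,[(278,55),(343,55),(343,139),(278,139)])):
    P=np.array([onz("wrist",u,v,z,st)[:2] for u,v in q]);print(z,P.mean(0),np.linalg.norm(P[1]-P[0]),np.linalg.norm(P[2]-P[1]))
# floor edges: profile along row 70 and col 285
print(g[70,262:360].tolist());print(g[40:152,284].tolist())
E
```

```text
screws [[0.6196, 0.4179], [0.6865, 0.2544], [0.5866, 0.2142], [0.5206, 0.3784]] mean [0.60331321 0.31621165] ang [np.float64(112.23), np.float64(111.88), np.float64(21.73), np.float64(21.92)]
brass c [0.62161499 0.27300571] (33.209327697753906, 32.46403121948242) (621.7167358398438, 273.08868408203125) 16.81149673461914
slot px [302  84] [318 111] 291 (array([0.6215694 , 0.27298831]), (23.088987350463867, 8.7572021484375), 40.24447250366211)
slot ang -140.54230096717163
0.054 [0.6221393  0.27326911] 0.06063479401886145 0.07511066557728244
0.03 [0.6229249  0.27295348] 0.05266310964409004 0.07030489497200869
[160, 161, 161, 161, 160, 161, 155, 120, 91, 70, 71, 70, 70, 70, 69, 64, 40, 40, 50, 57, 57, 56, 58, 57, 58, 58, 57, 57, 56, 58, 59, 57, 58, 57, 57, 57, 58, 58, 57, 57, 56, 56, 57, 57, 56, 56, 55, 57, 57, 57, 56, 56, 56, 55, 55, 57, 56, 56, 56, 57, 57, 57, 57, 57, 57, 56, 56, 56, 57, 58, 56, 57, 58, 56, 57, 58, 57, 57, 57, 62, 73, 109, 121, 120, 119, 119, 116, 106, 138, 161, 163, 162, 162, 160, 160, 161, 163, 163]
[161, 160, 159, 160, 161, 158, 125, 84, 77, 79, 80, 79, 80, 78, 74, 40, 38, 39, 38, 57, 56, 57, 57, 57, 58, 58, 55, 56, 57, 56, 58, 56, 57, 58, 55, 56, 56, 57, 56, 56, 57, 56, 56, 56, 56, 57, 56, 57, 55, 55, 56, 55, 57, 57, 56, 55, 56, 55, 55, 55, 56, 56, 55, 55, 57, 56, 57, 56, 55, 56, 56, 56, 57, 56, 57, 56, 55, 56, 58, 57, 57, 57, 58, 58, 57, 54, 55, 56, 56, 56, 57, 56, 57, 57, 54, 56, 57, 68, 97, 110, 111, 111, 112, 113, 108, 134, 161, 163, 162, 161, 161, 159]
```

```bash
H="python3 -m handwheel"
$H '[[[0.3,-0.03,0,0,0,0.048,255],[0.675,-0.03,0,0,0,0.048,255],[0.675,-0.03,0,0,0,0.048,255]]]'
$H '[[[0.3,-0.03,0,0,0,0,255],[0.675,-0.03,0,0,0,0,255],[0.675,-0.03,0.2,0,0,0,255],[0.675,-0.03,0.45,0,0,0,255],[0.675,-0.03,0.45,0,0,0,255]]]'
python3 - <<'E'
from h import *
st=arm.get_state();print(st["eef_pos"],st["ee_rot"],st["width"],st["force"])
for n,u,v in(("scene",378,203),("side",392,222)): print(onz(n,u,v,0))
E
```

```text
t: 7.18
eef_pos: [0.5755, 0.2505, 0.1808]
ee_rot: [3.141, 0.0, 0.381]
force: [-0.4, -0.4, -3.2]
width: 0.0099
gripper_force: 45.0
t: 7.8
eef_pos: [0.6218, 0.2716, 0.1432]
ee_rot: [3.141, 0.005, 0.382]
force: [0.0, -0.2, -2.7]
width: 0.0099
gripper_force: 45.0
[0.62175379 0.27159421 0.14316963] [3.14087433 0.0046719  0.3815485 ] 0.009870375558653898 [ 0.01876944 -0.21107239 -2.65493656]
[0.82119356 0.40654246 0.        ]
[8.33760974e-01 4.21244365e-01 5.55111512e-17]
```

```bash
H="python3 -m handwheel"
$H '[[[0,0,0,0,0,0,255],[0,0,0,0,0,0,255]]]'
```

```text
t: 8.05
eef_pos: [0.6242, 0.2733, 0.1465]
ee_rot: [-3.141, -0.002, 0.382]
force: [0.7, 0.5, -2.9]
width: 0.0098
gripper_force: 45.0
```

```bash
H="python3 -m handwheel"
$H '[[[-0.022,-0.009,0.1,0,0,0,255],[-0.022,-0.009,0.2,0,0,0,255],[-0.022,-0.009,0.24,0,0,0,255],[-0.022,-0.009,0.24,0,0,0,255]]]'
$H '[[[0,0,0.03,0,0,0,255],[0,0,0.06,0,0,0,255],[0,0,0.06,0,0,0,255]]]'
```

```text
t: 8.55
eef_pos: [0.6219, 0.2731, 0.1256]
ee_rot: [3.141, 0.001, 0.382]
force: [0.2, 0.3, -2.2]
width: 0.0093
gripper_force: 45.0
t: 8.93
eef_pos: [0.622, 0.2732, 0.1211]
ee_rot: [3.142, 0.0, 0.382]
force: [-0.3, -0.1, -3.8]
width: 0.0098
gripper_force: 45.0
```

Bottom should be at about 51.6 mm, in the lead-in, with no contact yet. Continuing gently.

```bash
H="python3 -m handwheel"
$H '[[[0,0,0.02,0,0,0,255],[0,0,0.04,0,0,0,255],[0,0,0.04,0,0,0,255]]]'
$H '[[[0,0,0.02,0,0,0,255],[0,0,0.04,0,0,0,255],[0,0,0.04,0,0,0,255]]]'
```

```text
t: 9.3
eef_pos: [0.622, 0.2731, 0.118]
ee_rot: [3.142, 0.0, 0.382]
force: [-0.3, 0.5, -2.7]
width: 0.0095
gripper_force: 45.0
t: 9.68
eef_pos: [0.6221, 0.2732, 0.1148]
ee_rot: [3.142, -0.0, 0.382]
force: [-0.1, 0.6, -2.6]
width: 0.0095
gripper_force: 45.0
```

```bash
H="python3 -m handwheel"
$H '[[[0,0,0.03,0,0,0,255],[0,0,0.06,0,0,0,255],[0,0,0.06,0,0,0,255]]]'
$H '[[[0,0,0.03,0,0,0,255],[0,0,0.06,0,0,0,255],[0,0,0.06,0,0,0,255]]]'
$H '[[[0,0,0.02,0,0,0,255],[0,0,0.04,0,0,0,255],[0,0,0.04,0,0,0,255]]]'
$H '[[[0,0,0.02,0,0,0,255],[0,0,0.04,0,0,0,255],[0,0,0.04,0,0,0,255]]]'
```

```text
t: 10.05
eef_pos: [0.6221, 0.2732, 0.1099]
ee_rot: [3.142, 0.0, 0.382]
force: [-0.5, 0.4, -3.0]
width: 0.0097
gripper_force: 45.0
t: 10.42
eef_pos: [0.6221, 0.2732, 0.1051]
ee_rot: [3.142, 0.0, 0.382]
force: [0.4, 0.3, -3.0]
width: 0.0095
gripper_force: 45.0
t: 10.8
eef_pos: [0.6221, 0.2732, 0.102]
ee_rot: [3.142, 0.0, 0.382]
force: [1.0, -0.3, -3.0]
width: 0.0093
gripper_force: 45.0
t: 11.18
eef_pos: [0.6223, 0.2733, 0.0995]
ee_rot: [3.142, -0.001, 0.382]
force: [0.2, -0.5, 1.0]
width: 0.0099
gripper_force: 45.0
```

```bash
H="python3 -m handwheel"
$H '[[[0,0,0,0,0,-0.3,255],[0,0,0,0,0,-0.63,255],[0,0,0,0,0,-0.63,255],[0,0,0,0,0,-0.63,255]]]'
$H '[[[0,0,0.03,0,0,0,255],[0,0,0.06,0,0,0,255],[0,0,0.06,0,0,0,255]]]'
```

```text
t: 11.68
eef_pos: [0.6222, 0.2736, 0.0994]
ee_rot: [-3.142, -0.001, 0.694]
force: [-1.5, 1.2, 3.4]
width: 0.0096
gripper_force: 45.0
t: 12.05
eef_pos: [0.6223, 0.2736, 0.0947]
ee_rot: [3.142, -0.001, 0.695]
force: [-2.6, 1.8, 5.5]
width: 0.0092
gripper_force: 45.0
```

```bash
H="python3 -m handwheel"
$H '[[[0,0,0.02,0,0,0,255],[0,0,0.04,0,0,0,255],[0,0,0.04,0,0,0,255]]]'
$H '[[[0,0,0.02,0,0,0,255],[0,0,0.04,0,0,0,255],[0,0,0.04,0,0,0,255]]]'
```

```text
t: 12.42
eef_pos: [0.6223, 0.2736, 0.0917]
ee_rot: [3.142, -0.001, 0.695]
force: [-2.9, 2.0, 7.1]
width: 0.0096
gripper_force: 45.0
t: 12.8
eef_pos: [0.6223, 0.2736, 0.0887]
ee_rot: [3.142, -0.001, 0.695]
force: [-3.6, 0.9, 7.8]
width: 0.0099
gripper_force: 45.0
```

The force follows the spring line, so the cam is in the slot. I'll press a bit further and then turn clockwise (+wz).

```bash
H="python3 -m handwheel"
$H '[[[0,0,0.012,0,0,0,255],[0,0,0.016,0,0,0,255],[0,0,0.016,0,0,0,255]]]'
$H '[[[0,0,0,0,0,0.2,255],[0,0,0,0,0,0.4,255],[0,0,0,0,0,0.4,255]]]'
```

```text
t: 13.18
eef_pos: [0.6223, 0.2736, 0.0876]
ee_rot: [3.141, -0.001, 0.695]
force: [-3.6, 3.1, 8.1]
width: 0.0096
gripper_force: 45.0
t: 13.55
eef_pos: [0.6225, 0.2732, 0.0876]
ee_rot: [3.141, -0.001, 0.494]
force: [-2.4, 0.4, 8.5]
width: 0.0094
gripper_force: 45.0
```

```bash
H="python3 -m handwheel"
$H '[[[0,0,0,0,0,0.3,255],[0,0,0,0,0,0.6,255],[0,0,0,0,0,0.9,255],[0,0,0,0,0,0.9,255]]]'
$H '[[[0,0,0,0,0,0.3,255],[0,0,0,0,0,0.6,255],[0,0,0,0,0,0.9,255],[0,0,0,0,0,0.9,255]]]'
$H '[[[0,0,0,0,0,0.3,255],[0,0,0,0,0,0.6,255],[0,0,0,0,0,0.8,255],[0,0,0,0,0,0.8,255]]]'
python3 -c "
from h import *
s=arm.get_state();print(s['moment'],s['force'],s['eef_pos'],s['ee_rot'])"
```

```text
t: 14.05
eef_pos: [0.6228, 0.2722, 0.0877]
ee_rot: [3.14, -0.001, 0.043]
force: [-0.7, -3.4, 7.8]
width: 0.0094
gripper_force: 45.0
t: 14.55
eef_pos: [0.6225, 0.2714, 0.0874]
ee_rot: [3.14, -0.001, -0.407]
force: [-1.3, -5.2, 9.2]
width: 0.0095
gripper_force: 45.0
t: 15.05
eef_pos: [0.6219, 0.2712, 0.0872]
ee_rot: [3.139, -0.001, -0.807]
force: [-2.3, -5.4, 8.4]
width: 0.0098
gripper_force: 45.0
[-2.15297058  0.92509481 -0.0366288 ] [-2.26868793 -5.40843123  8.39481101] [0.62194037 0.27122071 0.08719594] [ 3.13919493e+00 -1.38815614e-03 -8.06782172e-01]
```

```bash
H="python3 -m handwheel"
$H '[[[0,0,0,0,0,0.1,255],[0,0,0,0,0,0.14,255],[0,0,0,0,0,0.14,255]]]'
python3 -c "
from h import *
s=arm.get_state();print(s['moment'],s['ee_rot'])"
```

```text
t: 15.42
eef_pos: [0.6218, 0.2711, 0.0872]
ee_rot: [3.139, -0.002, -0.876]
force: [-2.1, -5.6, 8.3]
width: 0.0098
gripper_force: 45.0
[-2.15517029  1.02136611  0.03465389] [ 3.13903589e+00 -1.53115853e-03 -8.75543823e-01]
```

```bash
H="python3 -m handwheel"
$H '[[[0,0,0,0,0,0.06,255],[0,0,0,0,0,0.06,255]]]'
python3 -c "
from h import *
s=arm.get_state();print(s['moment'],s['ee_rot'])"
$H '[[[0,0,-0.03,0,0,0,255],[0,0,-0.045,0,0,0,255],[0,0,-0.045,0,0,0,255]]]'
```

```text
t: 15.68
eef_pos: [0.6217, 0.2711, 0.0871]
ee_rot: [3.139, -0.002, -0.906]
force: [-2.4, -6.5, 8.1]
width: 0.0097
gripper_force: 45.0
[-2.19383467  1.00097099  0.04385838] [ 3.13881991e+00 -1.60807138e-03 -9.05686567e-01]
t: 16.05
eef_pos: [0.6218, 0.2712, 0.0907]
ee_rot: [3.139, -0.002, -0.905]
force: [-1.3, -6.3, 7.7]
width: 0.0098
gripper_force: 45.0
```

```bash
H="python3 -m handwheel"
$H '[[[0,0,-0.008,0,0,0,255],[0,0,-0.008,0,0,0,255]]]'
$H '[[[0,0,-0.006,0,0,0,255],[0,0,-0.006,0,0,0,255]]]'
```

```text
t: 16.3
eef_pos: [0.6217, 0.2711, 0.0909]
ee_rot: [3.139, -0.001, -0.905]
force: [-2.4, -6.2, 5.7]
width: 0.0094
gripper_force: 45.0
t: 16.55
eef_pos: [0.6216, 0.2711, 0.091]
ee_rot: [3.139, -0.001, -0.906]
force: [-1.3, -4.6, 2.6]
width: 0.0098
gripper_force: 45.0
```

Motion stalls at 8.5 mm while the force drops, so the cam is caught in the notch. Now I'll release, back off and check.

```bash
H="python3 -m handwheel"
$H '[[[0,0,-0.004,0,0,0,255],[0,0,-0.004,0,0,0,120],[0,0,-0.004,0,0,0,120],[0,0,-0.004,0,0,0,120],[0,0,-0.004,0,0,0,120]]]'
$H '[[[0,0,-0.3,0,0,0,120],[0,0,-0.7,0,0,0,120],[0,0,-1,0,0,0,120],[0,0,-1,0,0,0,120]]]'
python3 - <<'E'
from h import *
st=arm.get_state();print(st["eef_pos"],st["ee_rot"])
w=cams.grab_frame("wrist");a=cams.grab_frame("scene");b=cams.grab_frame("side")
f=lambda im,x,y,w,h,s:cv2.resize(im[y:y+h,x:x+w],(int(w*s),int(h*s)),interpolation=cv2.INTER_CUBIC)
m=np.hstack([f(a,230,170,160,120,2.5),f(b,245,170,160,120,2.5)]);w=f(w,120,100,400,240,1);w=np.hstack([w,np.zeros((240,400,3),np.uint8)])
cv2.imwrite("pics/end.png",np.vstack([m,w]))
E
```

```text
t: 17.18
eef_pos: [0.6221, 0.2734, 0.0915]
ee_rot: [-3.141, 0.0, -0.903]
force: [0.5, -0.1, 0.2]
width: 0.0429
gripper_force: 0.0
t: 17.68
eef_pos: [0.6232, 0.2741, 0.1742]
ee_rot: [-3.137, -0.0, -0.903]
force: [-0.1, 0.5, 0.9]
width: 0.0463
gripper_force: 0.0
[0.62320592 0.27406762 0.174155  ] [-3.13712206e+00 -3.49646085e-04 -9.02523035e-01]
```

View pics/end.png

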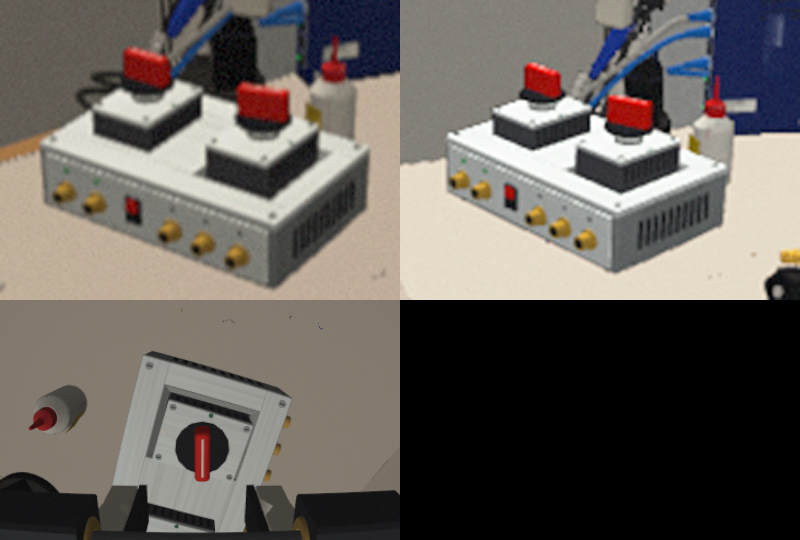

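Both modules stand at the same height, and the loose one's wing has turned about 90° and sits low like its locked neighbour's. The bottle hasn't moved. I'm handing the job in.

```bash
python3 -c "
from h import *
print(arm.job_done())"
```

```text
the job is handed in; nothing more can be done
None
```

I handed the job in: the module is down in the empty bay, its stud turned a quarter turn clockwise and caught in the notch at about 8.5 mm, and the bottle, spool and screwdriver were not touched; the hand-in returned no verdict.

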